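# Return the balance weights to their block in order of size

## Task

The balance check is finished: put the four loose steel knob weights back into their wooden block, in order of size, each standing upright and fully down in the well made for it (largest weight in the largest well, and so on to the smallest). Leave the petri dish, tape roll, beaker and slide carton where they are.

Things in the scene. Friction and masses are not known exactly. Their poses are not given: they have to be found in the camera images.
- weight_a: The largest of four loose plain stainless-steel knob weights, round about its own z axis, standing upright, about 500 g. Cylindrical body 50 mm in diameter and 34 mm tall, above it a narrower neck 6 mm tall, then a round knob 26 mm in diameter and 14 mm tall; 54 mm in all. Origin: centre of its underside; z up.
- weight_b: The second largest of four loose plain stainless-steel knob weights, round about its own z axis, standing upright, about 200 g. Cylindrical body 39 mm in diameter and 22 mm tall, above it a narrower neck 6 mm tall, then a round knob 21 mm in diameter and 13 mm tall; 41 mm in all. Origin: centre of its underside; z up.
- weight_c: The second smallest of four loose plain stainless-steel knob weights, round about its own z axis, standing upright, about 100 g. Cylindrical body 28 mm in diameter and 20 mm tall, above it a narrower neck 5 mm tall, then a round knob 16 mm in diameter and 13 mm tall; 38 mm in all. Origin: centre of its underside; z up.
- weight_d: The smallest of four loose plain stainless-steel knob weights, round about its own z axis, standing upright, about 50 g. Cylindrical body 17 mm in diameter and 22 mm tall, above it a narrower neck 5 mm tall, then a round knob 12 mm in diameter and 10 mm tall; 37 mm in all. Origin: centre of its underside; z up.
- weight_block: Fixed wooden block, 80 (its x) by 222 (its y) by 24 mm tall, at any yaw, with a row of four round flat wells 12 mm deep (floor 12 mm above its underside, mouths bevelled 3 mm). Origin: centre of its underside, z up. Wells, all at x = 0: 60 mm wide at y = -72 mm; 49 at -7.5; 38 at +46; 27 at +88.5 mm. Each is 10 mm wider than its weight; a larger weight does not fit.
- petri_dish: Bystander: closed petri dish, 94 mm across, 14 mm tall, loose. Origin: centre of its underside.
- label_tape: Bystander: roll of white label tape lying flat, 78 mm across, 19 mm tall, loose. Origin: centre of its underside.
- beaker: Bystander: clear empty beaker, 59 x 65 mm, 72 mm tall, loose. Origin: centre of its underside.
- slide_box: Bystander: red cardboard slide carton, 80 x 100 mm, 30 mm tall, loose. Origin: centre of its underside.
- water_bath: Equipment, fixed: long grey water bath standing close behind the weights, solid; keep arm and gripper clear of it. Origin: centre of its underside, unturned. It reaches 175 mm in front of its origin (-x), 368 mm to either side (y), and is 238 mm tall (lid knobs and rear panel stand higher).
Not all that is in view belongs to the job. What is shaped like the weight_a but turquoise is not meant.

How it is judged:
By the outcome, as a careful person would: the job done as asked, in the order asked, and still so for the second after the job is handed in, with the robot touching nothing.
It also fails if it takes over 141 s, if anything falls off the work surface, if the arm or the gripper's body presses on something with over 40 N, if the wrist force passes 120 N, or if a joint passes its speed limit or range.

## Robot

A 6-joint arm with a two-finger parallel gripper is mounted at the origin on a cart in front of the work surface, level with it; the furniture and walls round the work are solid. World frame = base frame: x ahead of the robot, y to its left, z up, the work surface at z = 0. Lengths are in m, angles in rad, forces in N, time in s.
With the tool pointing down it reaches from about 0.425 to 0.95 m from the base axis. Payload 14.7 kg.
Tool frame: the origin (TCP) lies on the centre line of the jaws, within the pads' length; the fingertips stand 19 mm ahead of it and the grasp point (between the pads) is the TCP (arm.tcp_to_tips is the distance from the TCP to the fingertips, in m); z points along the fingers, x is the direction in which the jaws open and shut, and the axes are right-handed (so a half turn about z gives the same grasp; the last joint's range is limited). The gripper opens to 85 mm and grips with 20 to 120 N. Pads are 22 mm wide; open, the fingers measure 114 mm over their backs; the gripper's body (76 mm by 85 mm) begins 54 mm behind the grasp point. The pads swing forward as they close: fully open they stand 13 mm farther back than shut.
Start: joints at [-1.185, 0.48, 1.596, -0, 1.065, -0.047], TCP at [0.273, -0.59, 0.25] pointing down, gripper open.
Joint ranges: [-2.75, 2.75], [-0.82, 2.05], [0.23, 2.67], [-1.56, 4.7], [0.09, 2.69], [-2.92, 2.92]. Speed limits (rad/s): [1.89, 1.89, 2.39, 3.01, 3.01, 3.01].

## Interface

Orientations are given as [roll, pitch, yaw] about the fixed x, y, z axes, in that order (R = Rz(yaw) Ry(pitch) Rx(roll)).
In Python, from bench import readout, vision, arm gives the robot as it stands.
- The arm moves only by the tool move_arm, never from a script. Its argument "series" is a list that holds one entry, the list of rows, each a list of 6 numbers: the shift along the tool's x, y, z as a fraction of full scale, then the turn, a rotation vector about the tool's x, y, z as a fraction of full scale. A call has exactly 8 rows; each row shifts and turns the pose as measured when the row begins, along the tool's axes as they then stand; what a row does not reach is not made up. Full scale, the value 1, is 40 mm for a shift and 45 degrees for a turn. A row lasts 1/8 s, in which the tool goes at most 62.5 mm and 10.7 degrees, less where a joint would pass 70% of its speed; a pose out of reach is approached as far as the arm can. A call with a number of a shift or a turn outside -1 to 1 is refused whole. A call with a gripper value outside its range is refused whole. "fingers" is the closure in counts, from 0 (fully open) to 255 (shut), set as the call begins (left out, the last holds). The fingers move at their own pace and stop on an object; the grip force is fixed at half the most. Time passes only in rows, so rows that do not move let the fingers close, or fill a call up. It gives the time, the measured TCP pose, the force and the opening at its end, in the units of the state.
- readout.observe(): the state, without advancing time (a new reading comes with each control period).
- vision.read_camera(name): name is "scene" or "top" or "wrist"; returns the picture (420x560x3 uint8, red, green, blue); there is no depth.
- vision.camera_params(name): a dict with "mtx" (3x3 intrinsics, pixels), "dist" ([k1, k2, p1, p2, k3] as OpenCV has them; the pictures are not rectified), "world_to_cam" (4x4, takes a point from world to camera coordinates). Camera axes: x right, y up, looking along -z (the intrinsics and any distortion apply to the point x, -y, -z); pixel columns grow to the right and rows downward; lengths in m; the calibration is good to about 2 mm. A picture is of the moment at which its call begins: read the wrist's pose just before it. camera_params takes no time and is no camera call; for the wrist camera it gives the pose at the moment of the call.
- arm.sign_off(): hands the job in, once; it reports no verdict.
The state is a dict: "time": time; "joint_positions": joint angles; "joint_vel": joint speeds; "effort": joint torques, N m; "position": TCP position; "eef_rot": TCP orientation; "ft_force": force on the tool from outside, world axes, zero at the start; "ft_torque": the same for the moment, N m; "grip_width": opening from 0.0 (shut) to 1.0 (fully open).
Only numpy, scipy, OpenCV 4.12 (cv2) and the standard library are available. Lean on these libraries where they do the work, as an engineer would, in place of code of your own. Each camera call takes 0.05 s, during which the arm holds its last target. There are 200 camera calls.

## Working session

There is one attempt and no reset: what is moved stays moved. The work goes in short steps, Python scripts to look and compute and a tool call to move; the robot and the scene stay as the last step left them, time stands still between calls to the robot, and variables do not carry over. Pictures are saved under pics/ and viewed, about 12 in all and at most 16, crops included, and the job is handed in when it is done.

Besides the shell and the picture viewer there is one more tool, called after ">>>" by a JSON object that holds its "name" and its "arguments", one argument or row to a line. move_arm: Moves the arm, as the interface text tells. Its arguments: {"type":"object","properties":{"series":{"type":"array"},"fingers":{"type":"number"}},"required":["series"]}

```bash
mkdir -p pics; ls
python3 - <<'E'
from bench import readout, vision, arm
import cv2
s=readout.observe(); print(s)
for n in("scene","top"):
    cv2.imwrite(f"pics/{n}0.png",vision.read_camera(n)[:,:,::-1]); p=vision.camera_params(n); print(p)
print(arm.tcp_to_tips)
E
```

```text
pics
{'time': 0.0, 'joint_positions': array([-1.18460024e+00,  4.80841525e-01,  1.59685028e+00, -3.42116905e-05,
        1.06510538e+00, -4.66176767e-02]), 'joint_vel': array([ 1.52539530e-05,  1.90196674e-04, -1.83215054e-04,  5.37961201e-04,
       -2.16808453e-03,  2.01239140e-03]), 'effort': array([ 2.03283613e-03, -9.50647044e+01, -4.30185950e+01,  2.18212181e-04,
        1.24677265e-02,  1.85794505e-05]), 'position': array([ 0.2724832 , -0.58971118,  0.24967488]), 'eef_rot': array([-3.14156640e+00,  1.20461426e-03, -1.13796595e+00]), 'ft_force': array([ 0.38405148, -0.29716262,  0.55791954]), 'ft_torque': array([-0.01099587,  0.03764699,  0.0033838 ]), 'grip_width': 0.9974455858169725}
{'mtx': array([[504.82305866,   0.        , 287.99702045],
       [  0.        , 504.82305866, 210.36385762],
       [  0.        ,   0.        ,   1.        ]]), 'dist': array([0.06329734, 0.        , 0.        , 0.        , 0.        ]), 'world_to_cam': array([[ 0.59210599, -0.8054659 , -0.02520299, -0.37628691],
       [ 0.33128261,  0.21478117,  0.91876052, -0.24872456],
       [-0.73461714, -0.55235291,  0.39401005, -1.17306108],
       [ 0.        ,  0.        ,  0.        ,  1.        ]])}
{'mtx': array([[450.70965161,   0.        , 269.94963351],
       [  0.        , 450.70965161, 210.55289444],
       [  0.        ,   0.        ,   1.        ]]), 'dist': array([-0.03206142,  0.        ,  0.        ,  0.        ,  0.        ]), 'world_to_cam': array([[-1.53637005e-02, -9.99881488e-01, -9.83090751e-04,
         5.93645287e-03],
       [ 9.92133089e-01, -1.53667969e-02,  1.24240877e-01,
        -5.96734847e-01],
       [-1.24241260e-01,  9.33442759e-04,  9.92251600e-01,
        -1.38207502e+00],
       [ 0.00000000e+00,  0.00000000e+00,  0.00000000e+00,
         1.00000000e+00]])}
0.019
```

View pics/scene0.png

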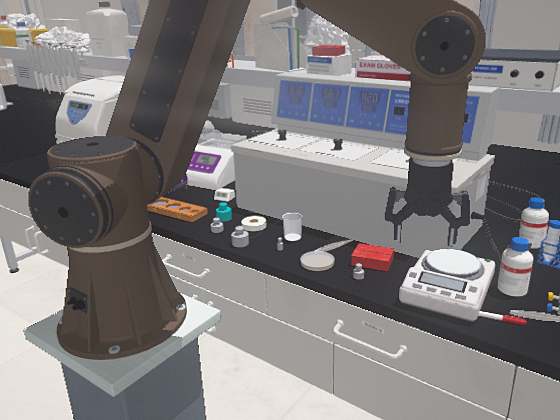

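View pics/top0.png

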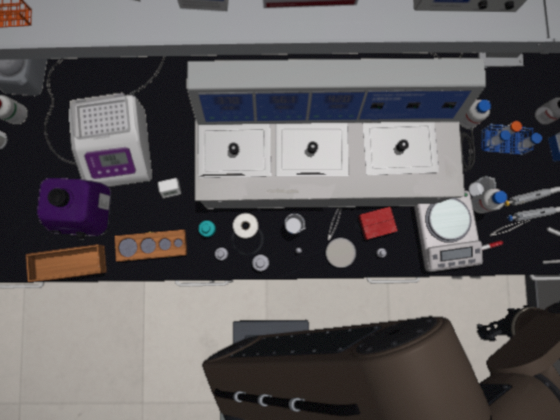

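```bash
cat > h.py <<'E'
import numpy as np, cv2
from bench import readout, vision, arm
def ray(n,uv,P=None):
    P=P or vision.camera_params(n)
    x,y=cv2.undistortPoints(np.array([[uv]],float),P["mtx"],P["dist"])[0,0]
    T=P["world_to_cam"];R=T[:3,:3];return -R.T@T[:3,3],(lambda d:d/np.linalg.norm(d))(R.T@np.array([x,-y,-1]))
def plane(n,uv,z,P=None):
    o,d=ray(n,uv,P);return o+d*(z-o[2])/d[2]
def proj(n,p,P=None):
    P=P or vision.camera_params(n);T=P["world_to_cam"];q=T[:3,:3]@np.array(p)+T[:3,3]
    return cv2.projectPoints(np.array([[q[0],-q[1],-q[2]]]),np.zeros(3),np.zeros(3),P["mtx"],P["dist"])[0][0,0]
def tri(rays):
    A=np.zeros((3,3));b=np.zeros(3)
    for o,d in rays:
        M=np.eye(3)-np.outer(d,d);A+=M;b+=M@o
    p=np.linalg.solve(A,b);return p,max(np.linalg.norm((np.eye(3)-np.outer(d,d))@(p-o)) for o,d in rays)
E
python3 - <<'E'
from h import *
im=cv2.imread("pics/top0.png");a=cv2.resize(im[205:285,105:305],None,fx=4,fy=4,interpolation=3)
s=cv2.imread("pics/scene0.png");b=cv2.resize(s[185:285,140:400],None,fx=3,fy=3,interpolation=3)
c=np.zeros((625,800,3),np.uint8)[:600];c[:280,:800]=a[:280];c[290:590,:780]=b
cv2.imwrite("pics/crop0.png",c)
for n,uv,z in[("a",(260,263),.054),("b",(221,253),.041),("d",(298,250),.037),("c",(381,253),.038),("big",(128,247),.012),("small",(178,243),.012),("turq",(206,228),.05),("beaker",(295,224),.036),("edge",(300,278),0),("dish",(341,252),.014),("blkR",(186,243),.024),("bathfront",(330,208),0.),("tape",(245,226),.019)]:print(n,plane("top",uv,z).round(3))
P=vision.camera_params("wrist");print(P["world_to_cam"].round(3),P["mtx"].round(1),P["dist"])
E
```

```text
a [0.433 0.03  0.054]
b [0.466 0.151 0.041]
d [ 0.472 -0.089  0.037]
c [ 0.458 -0.347  0.038]
big [0.49  0.451 0.012]
small [0.5   0.291 0.012]
turq [0.544 0.196 0.05 ]
beaker [ 0.553 -0.081  0.036]
edge [ 0.384 -0.095  0.   ]
dish [ 0.464 -0.226  0.014]
blkR [0.499 0.263 0.024]
bathfront [ 0.607 -0.198  0.   ]
tape [0.551 0.077 0.019]
[[ 0.418 -0.908 -0.001 -0.649]
 [ 0.869  0.401 -0.292  0.037]
 [ 0.266  0.121  0.956 -0.381]
 [ 0.     0.     0.     1.   ]] [[366.    0.  280.6]
 [  0.  366.  207.1]
 [  0.    0.    1. ]] [-0.01745532  0.          0.          0.          0.        ]
```

View pics/crop0.png

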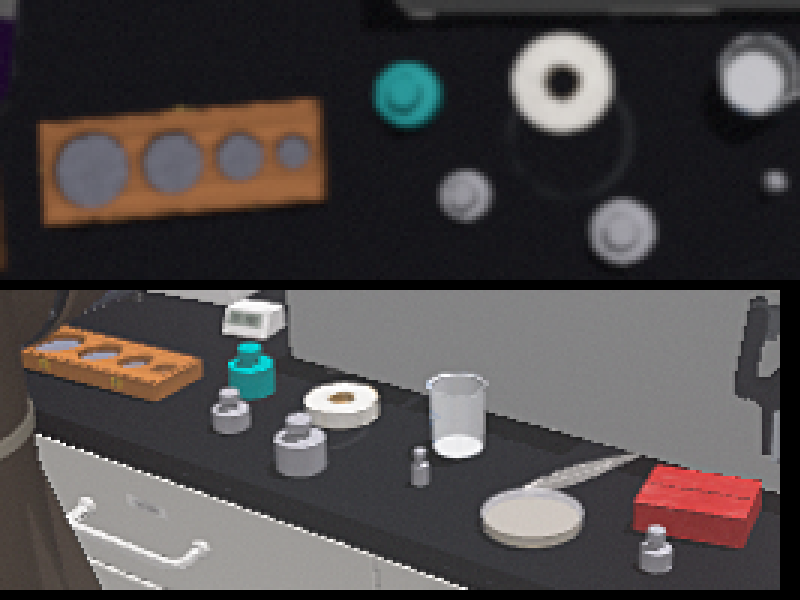

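Candidates (top view px): steel a (260,263), b (221,253), d (298,250), c (381,253). The turquoise look-alike at (206,228) and the wooden tray at (65,263) are not meant; the block is at (150,246), with its large well on the left. Next I turn the tool to yaw 0 and go over weight c.

>>> {"name": "move_arm", "arguments": {
  "series": [
    [[0, 0, 0, 0, 0, -0.181], [0, 0, 0, 0, 0, -0.181], [0, 0, 0, 0, 0, -0.181], [0, 0, 0, 0, 0, -0.181], [0, 0, 0, 0, 0, -0.181], [0, 0, 0, 0, 0, -0.181], [0, 0, 0, 0, 0, -0.181], [0, 0, 0, 0, 0, -0.181]]
  ],
  "fingers": 90
}}

```text
time: 1.1
position: [0.2718, -0.5879, 0.2466]
eef_rot: [-3.135, 0.002, 0.035]
ft_force: [1.2, 0.3, 0.1]
grip_width: 0.644
```

>>> {"name": "move_arm", "arguments": {
  "series": [
    [[0.58, -0.75, 0, 0, 0, 0], [0.58, -0.75, 0, 0, 0, 0], [0.58, -0.75, 0, 0, 0, 0], [0.58, -0.75, 0, 0, 0, 0], [0.58, -0.75, 0, 0, 0, 0], [0.58, -0.75, 0, 0, 0, 0], [0.58, -0.75, 0, 0, 0, 0], [0.58, -0.75, 0, 0, 0, 0]]
  ]
}}

```text
time: 2.1
position: [0.451, -0.3347, 0.2453]
eef_rot: [-3.132, 0.005, 0.034]
ft_force: [-0.7, -0.6, -0.4]
grip_width: 0.646
```

Run:
```python
from h import *
P=vision.camera_params("wrist");im=vision.read_camera("wrist");cv2.imwrite("pics/w1.png",im[:,:,::-1]);np.savez("w1.npz",**P)
print(readout.observe()["position"])
for n,p in[("c",(.458,-.347,.038)),("dish",(.464,-.226,.014))]:print(n,proj("wrist",p,P))
```

```text
[ 0.45294314 -0.33154072  0.24528328]
c [288.4781898  194.96320219]
dish [299.77394975  59.901681  ]
```

View pics/w1.png

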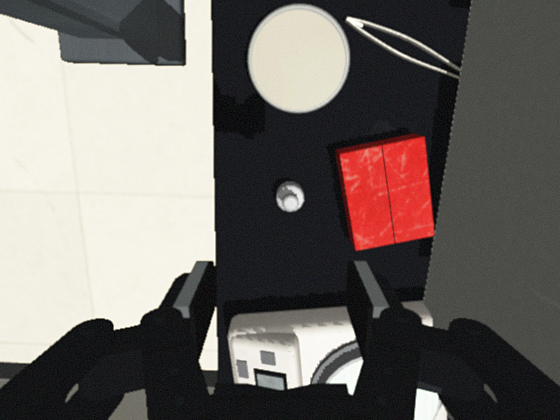

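Crop check: w1 shows a small steel knob weight at (290,196), beside the red carton (390,190) and the dish (299,60). The description fits weight_c and the prediction agrees. Now I sweep along the bench to get two or more wrist views of each item.

>>> {"name": "move_arm", "arguments": {
  "series": [
    [[0, -0.45, 0, 0, 0, 0], [0, -0.45, 0, 0, 0, 0], [0, -0.45, 0, 0, 0, 0], [0, -0.45, 0, 0, 0, 0], [0, -0.45, 0, 0, 0, 0], [0, -0.45, 0, 0, 0, 0], [0, -0.3, 0, 0, 0, 0], [0, 0, 0, 0, 0, 0]]
  ]
}}

```text
time: 3.15
position: [0.4471, -0.203, 0.2465]
eef_rot: [-3.13, 0.005, 0.035]
ft_force: [0.7, -1.2, 0.3]
grip_width: 0.648
```

```bash
cat >> h.py <<'E'
def shot(k):
    P=vision.camera_params("wrist");im=vision.read_camera("wrist");cv2.imwrite(f"pics/w{k}.png",im[:,:,::-1]);np.savez(f"w{k}.npz",**P)
    s=readout.observe();print(s["position"].round(4),s["eef_rot"].round(3))
E
python3 -c "
from h import *;shot(2)"
```

```text
[ 0.4473 -0.2035  0.2465] [-3.13   0.005  0.035]
```

>>> {"name": "move_arm", "arguments": {
  "series": [
    [[0, -0.45, 0, 0, 0, 0], [0, -0.45, 0, 0, 0, 0], [0, -0.45, 0, 0, 0, 0], [0, -0.45, 0, 0, 0, 0], [0, -0.45, 0, 0, 0, 0], [0, -0.45, 0, 0, 0, 0], [0, -0.3, 0, 0, 0, 0], [0, 0, 0, 0, 0, 0]]
  ]
}}

```text
time: 4.2
position: [0.4424, -0.0752, 0.248]
eef_rot: [-3.13, 0.005, 0.035]
ft_force: [-0.2, -0.2, 0.2]
grip_width: 0.65
```

```bash
python3 -c "
from h import *;shot(3)"
```

```text
[ 0.4425 -0.0756  0.2479] [-3.13   0.005  0.035]
```

>>> {"name": "move_arm", "arguments": {
  "series": [
    [[0, -0.45, 0, 0, 0, 0], [0, -0.45, 0, 0, 0, 0], [0, -0.45, 0, 0, 0, 0], [0, -0.45, 0, 0, 0, 0], [0, -0.45, 0, 0, 0, 0], [0, -0.45, 0, 0, 0, 0], [0, -0.3, 0, 0, 0, 0], [0, 0, 0, 0, 0, 0]]
  ]
}}

```text
time: 5.25
position: [0.4399, 0.0439, 0.2493]
eef_rot: [-3.131, 0.004, 0.031]
ft_force: [-0.4, 0.1, -0.2]
grip_width: 0.644
```

```bash
python3 -c "
from h import *;shot(4)"
```

```text
[0.44   0.0436 0.2493] [-3.131e+00  3.000e-03  3.100e-02]
```

>>> {"name": "move_arm", "arguments": {
  "series": [
    [[0, -0.45, 0, 0, 0, 0], [0, -0.45, 0, 0, 0, 0], [0, -0.45, 0, 0, 0, 0], [0, -0.45, 0, 0, 0, 0], [0, -0.45, 0, 0, 0, 0], [0, -0.45, 0, 0, 0, 0], [0, -0.3, 0, 0, 0, 0], [0, 0, 0, 0, 0, 0]]
  ]
}}

```text
time: 6.3
position: [0.438, 0.1618, 0.2503]
eef_rot: [-3.133, 0.003, 0.026]
ft_force: [0.7, -0.2, 0.8]
grip_width: 0.648
```

```bash
python3 -c "
from h import *;shot(5)"
```

```text
[0.438  0.1614 0.2503] [-3.133e+00  3.000e-03  2.600e-02]
```

>>> {"name": "move_arm", "arguments": {
  "series": [
    [[0, -0.35, 0, 0, 0, 0], [0, -0.35, 0, 0, 0, 0], [0, -0.35, 0, 0, 0, 0], [0, -0.35, 0, 0, 0, 0], [0, -0.3, 0, 0, 0, 0], [0, -0.2, 0, 0, 0, 0], [0, 0, 0, 0, 0, 0], [0, 0, 0, 0, 0, 0]]
  ]
}}

```text
time: 7.35
position: [0.4359, 0.2423, 0.2509]
eef_rot: [-3.133, 0.003, 0.026]
ft_force: [0.1, 0.1, 0.0]
grip_width: 0.648
```

Run:
```python
from h import *
shot(6)
m=np.zeros((600,800,3),np.uint8)
for i,k in enumerate([3,4,5,6]):
    m[(i//2)*300:(i//2)*300+300,(i%2)*400:(i%2)*400+400]=cv2.resize(cv2.imread(f"pics/w{k}.png"),(400,300),interpolation=cv2.INTER_AREA)
cv2.imwrite("pics/mos.png",m)
```

```text
[0.4359 0.2422 0.2509] [-3.133e+00  3.000e-03  2.600e-02]
```

View pics/mos.png

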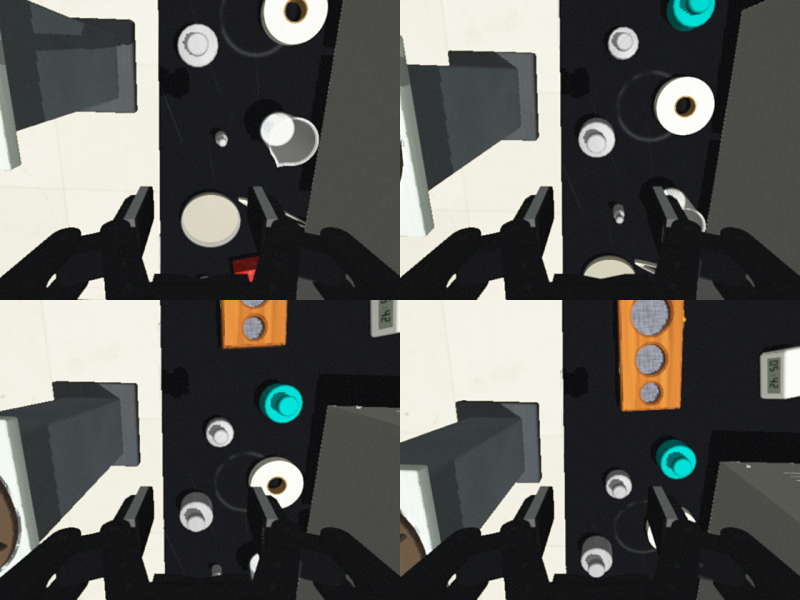

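Mosaic (w3–w6): d at about (308,193) in w3, a (275,193) and b (310,58) in w4, b (308,185) in w5, and the block with its small well nearest at (350,130) in w6. One more view is needed over the block.

>>> {"name": "move_arm", "arguments": {
  "series": [
    [[0.2, -0.4, 0, 0, 0, 0], [0.2, -0.4, 0, 0, 0, 0], [0.2, -0.4, 0, 0, 0, 0], [0.2, -0.4, 0, 0, 0, 0], [0.1, -0.4, 0, 0, 0, 0], [0, -0.2, 0, 0, 0, 0], [0, 0, 0, 0, 0, 0], [0, 0, 0, 0, 0, 0]]
  ]
}}

```text
time: 8.4
position: [0.4722, 0.3376, 0.2511]
eef_rot: [-3.133, 0.004, 0.026]
ft_force: [-0.1, -1.0, -0.1]
grip_width: 0.647
```

```bash
cat > meas.py <<'E'
from h import *
shot(7)
G={"a":(.433,.03,.054,.026),"b":(.466,.151,.041,.021),"d":(.472,-.089,.037,.012),"c":(.458,-.347,.038,.016)}
V={"a":[3,4,5],"b":[4,5,6],"c":[1,2],"d":[3,4,2]}
W={"w1":(.490,.451,.012,.060),"w2":(.493,.387,.012,.049),"w3":(.497,.334,.012,.038),"w4":(.5,.291,.012,.027)}
tiles=[]
def ld(k): d=np.load(f"w{k}.npz");return {q:d[q] for q in d}
for n,g in G.items():
    rays=[]
    for k in V[n]:
        P=ld(k);im=cv2.imread(f"pics/w{k}.png");u,v=proj("wrist",g[:3],P)
        if not(20<u<540 and 20<v<400):continue
        S=6;h=20;u0,v0=int(u)-h,int(v)-h
        c=cv2.resize(im[max(v0,0):v0+2*h,u0:u0+2*h],None,fx=S,fy=S,interpolation=cv2.INTER_CUBIC);v0=max(v0,0)
        dep=np.linalg.norm(ray("wrist",(u,v),P)[0]-np.array(g[:3]));r=g[3]/2*366/dep*S
        H=cv2.HoughCircles(cv2.GaussianBlur(c[:,:,1],(0,0),2),cv2.HOUGH_GRADIENT,1,200,param1=40,param2=8,minRadius=int(r*.85),maxRadius=int(r*1.2))
        if H is None: print(n,k,"none");continue
        x,y,R=H[0,0];uv=((x+.5)/S-.5+u0,(y+.5)/S-.5+v0);rays.append(ray("wrist",uv,P))
        print(n,k,np.round(uv,1),"R",round(R/r,2),"onplane",plane("wrist",uv,g[2],P).round(4))
        cv2.circle(c,(int(x),int(y)),int(R),(0,0,255),1);c=cv2.copyMakeBorder(c,0,240-c.shape[0],0,0,0);cv2.putText(c,f"{n}{k}",(5,20),0,.6,(0,255,0));tiles.append(cv2.resize(c,(190,190)))
    if len(rays)>1:p,e=tri(rays);print(n,"TRI",p.round(4),round(e,4))
while len(tiles)%4:tiles.append(np.zeros_like(tiles[0]))
cv2.imwrite("pics/circ.png",np.vstack([np.hstack(tiles[i:i+4]) for i in range(0,len(tiles),4)]))
E
python3 meas.py
```

```text
[0.4722 0.3375 0.2512] [-3.133  0.004  0.025]
a 3 [274.8  61.7] R 1.17 onplane [0.4334 0.0283 0.054 ]
a 4 [274.5 201.3] R 0.95 onplane [0.4343 0.0285 0.054 ]
a 5 [274.3 310.7] R 1.1 onplane [0.4346 0.0322 0.054 ]
a TRI [0.434  0.0283 0.0491] 0.0011
b 4 [312.7  58.2] R 1.19 onplane [0.4634 0.1522 0.041 ]
b 5 [309.7 190.8] R 0.88 onplane [0.4651 0.1533 0.041 ]
b 6 [307.8 268.5] R 0.9 onplane [0.465  0.1532 0.041 ]
b TRI [0.4647 0.1526 0.0393] 0.0011
d 3 [311.3 199.3] R 0.9 onplane [ 0.4714 -0.0915  0.037 ]
d 4 [307.3 300.3] R 1.16 onplane [ 0.471  -0.0821  0.037 ]
d 2 [312.5  54.5] R 1.17 onplane [ 0.4697 -0.0913  0.037 ]
d TRI [ 0.4717 -0.0913  0.0251] 0.0033
c 1 [292.3 202.2] R 1.0 onplane [ 0.4619 -0.3539  0.038 ]
c 2 [288.3 322.3] R 1.03 onplane [ 0.4595 -0.353   0.038 ]
c TRI [ 0.4608 -0.3545  0.0357] 0.0012
```

View pics/circ.png

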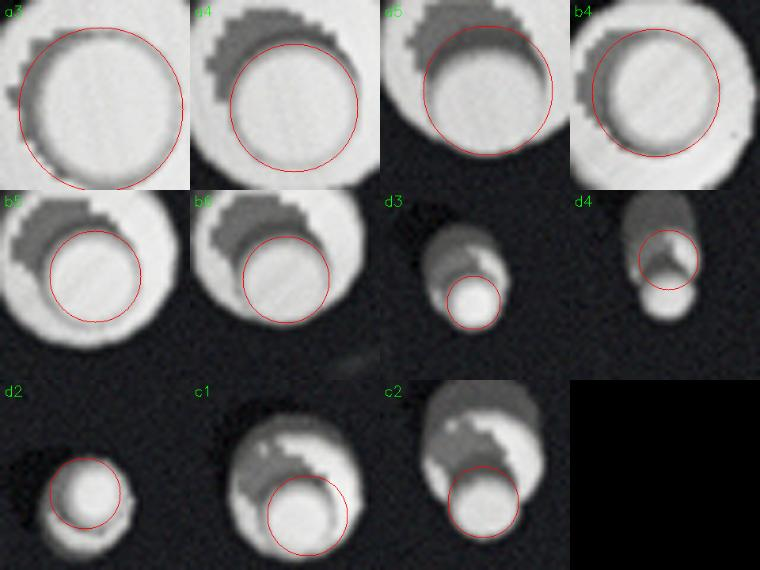

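View pics/w7.png

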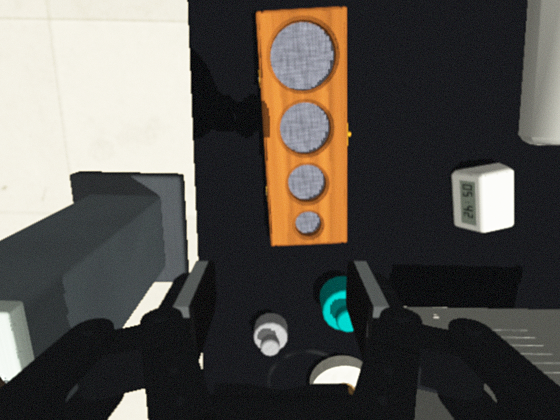

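```bash
sed -i 's/^shot(7)$//; s/int(r\*.85)/int(r*.72)/; s/int(r\*1.2)/int(r*.98)/; s/(0,0),2)/(0,0),3)/' meas.py
cat >> meas.py <<'E'
R=[]
for k in(6,7):
    P=ld(k);im=cv2.imread(f"pics/w{k}.png");hsv=cv2.cvtColor(im,cv2.COLOR_BGR2HSV)
    o=cv2.inRange(hsv,(5,120,60),(22,255,255));roi=np.zeros_like(o);roi[:255,240:370]=255;o&=roi
    cs,hi=cv2.findContours(cv2.morphologyEx(o,cv2.MORPH_CLOSE,np.ones((3,3))),cv2.RETR_CCOMP,cv2.CHAIN_APPROX_NONE)
    big=max(range(len(cs)),key=lambda i:cv2.contourArea(cs[i]))
    if k==7:
        q=cv2.minAreaRect(np.array([plane("wrist",p,.024,P)[:2] for p in cs[big][:,0].astype(float)],np.float32));print("block rect",q)
    for i,c in enumerate(cs):
        if hi[0][i][3]==big and cv2.contourArea(c)>150:
            e=cv2.fitEllipse(c);pf=plane("wrist",e[0],.024,P);print(k,"hole",np.round(e[0],1),np.round(e[1],1),"at .024",pf[:2].round(4),"at .012",plane("wrist",e[0],.012,P)[:2].round(4))
    cv2.drawContours(im,cs,-1,(255,0,0),1)
    cv2.imwrite(f"pics/blk{k}.png",cv2.resize(im[0:260,230:380],None,fx=2.3,fy=2.3))
E
python3 meas.py
```

```text
a 3 [275.2  60.3] R 0.93 onplane [0.4337 0.0293 0.054 ]
a 4 [274.3 199.7] R 0.87 onplane [0.4341 0.0301 0.054 ]
a 5 [273.5 312.3] R 0.95 onplane [0.4338 0.0302 0.054 ]
a TRI [0.4338 0.0295 0.0527] 0.0003
b 4 [313.8  60.3] R 0.97 onplane [0.4645 0.1505 0.041 ]
b 5 [308.5 190.5] R 0.82 onplane [0.464  0.1536 0.041 ]
b 6 [307.8 267.8] R 0.97 onplane [0.4649 0.1539 0.041 ]
b TRI [0.465  0.1514 0.0348] 0.0008
d 3 [311.5 199. ] R 0.91 onplane [ 0.4716 -0.0911  0.037 ]
d 4 [307.3 307.7] R 0.88 onplane [ 0.4714 -0.0907  0.037 ]
d 2 [315.7  54.5] R 0.93 onplane [ 0.4724 -0.0912  0.037 ]
d TRI [ 0.4719 -0.0912  0.0364] 0.0006
c 1 [292.  202.8] R 0.94 onplane [ 0.4616 -0.3546  0.038 ]
c 2 [289.3 323. ] R 0.89 onplane [ 0.4606 -0.3537  0.038 ]
c TRI [ 0.4612 -0.3552  0.0359] 0.0005
6 hole [349.5 129.5] [26.7 29.6] at .024 [0.4992 0.2899] at .012 [0.5014 0.289 ]
block rect ((0.49503687024116516, 0.37753060460090637), (0.0849526971578598, 0.22192072868347168), 4.299060821533203)
7 hole [307.3 222. ] [23.2 26.3] at .024 [0.4999 0.2918] at .012 [0.5009 0.2877]
7 hole [306.  181.7] [36.2 38.4] at .024 [0.4967 0.3336] at .012 [0.4976 0.331 ]
7 hole [304.3 127.2] [50.6 52.3] at .024 [0.4928 0.3861] at .012 [0.4935 0.3853]
7 hole [301.8  55.6] [65.3 69.9] at .024 [0.4879 0.4491] at .012 [0.4885 0.4504]
```

View pics/circ.png

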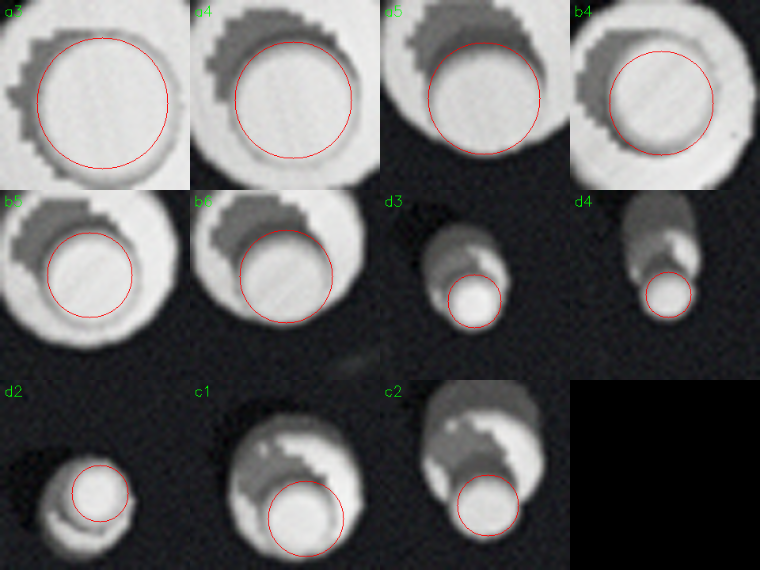

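Circles now sit on the knob discs. The triangulated tops, 53, 35–40, 37 and 36 mm, agree with the text. Wells are consistent with the known spacing: (0.488,0.450), (0.493,0.386), (0.497,0.333), (0.500,0.2905). I start with a, the largest.

```bash
cat > go.py <<'E'
import sys
from h import *
from scipy.spatial.transform import Rotation as Ro
s=readout.observe();R=Ro.from_euler("xyz",s["eef_rot"]);p=s["position"]
t=np.array(list(map(float,sys.argv[1:4])))
print("pose",p.round(4),s["eef_rot"].round(3),"F",s["ft_force"].round(1),"total units",((R.inv().apply(t-p))/.04).round(3),
 "turn units",((R.inv()*Ro.from_euler("xyz",[np.pi,0,.03])).as_rotvec()/np.radians(45)).round(3))
E
python3 go.py .434 .030 .15
```

```text
pose [0.4722 0.3375 0.2512] [-3.133  0.004  0.025] F [ 0.2  0.8 -0.5] total units [-1.142  7.681  2.471] turn units [-0.01   0.005 -0.006]
```

>>> {"name": "move_arm", "arguments": {
  "series": [
    [[-0.14, 0.95, 0.3, -0.01, 0.005, 0], [-0.14, 0.95, 0.3, 0, 0, 0], [-0.14, 0.95, 0.3, 0, 0, 0], [-0.14, 0.95, 0.3, 0, 0, 0], [-0.14, 0.95, 0.3, 0, 0, 0], [-0.14, 0.95, 0.3, 0, 0, 0], [-0.14, 0.95, 0.3, 0, 0, 0], [-0.14, 0.6, 0.2, 0, 0, 0]]
  ]
}}

```text
time: 9.45
position: [0.4332, 0.0371, 0.158]
eef_rot: [-3.14, -0.006, 0.025]
ft_force: [0.3, -0.3, 0.2]
grip_width: 0.652
```

```bash
python3 go.py .434 .030 .054
```

```text
pose [0.4332 0.0371 0.158 ] [-3.14  -0.006  0.025] F [ 0.3 -0.3  0.2] total units [-0.     0.182  2.601] turn units [-0.002 -0.007 -0.006]
```

>>> {"name": "move_arm", "arguments": {
  "series": [
    [[0, 0.1, 0.3, 0, -0.006, 0], [0, 0.05, 0.4, 0, 0, 0], [0, 0, 0.4, 0, 0, 0], [0, 0, 0.4, 0, 0, 0], [0, 0, 0.3, 0, 0, 0], [0, 0, 0.15, 0, 0, 0], [0, 0, 0, 0, 0, 0], [0, 0, 0, 0, 0, 0]]
  ]
}}

```text
time: 10.45
position: [0.4345, 0.0311, 0.0772]
eef_rot: [-3.14, -0.002, 0.021]
ft_force: [0.0, -0.3, 0.1]
grip_width: 0.649
```

```bash
python3 go.py .434 .030 .054
```

```text
pose [0.4345 0.0311 0.0772] [-3.14e+00 -2.00e-03  2.10e-02] F [ 0.  -0.3  0.1] total units [-0.014  0.029  0.58 ] turn units [-0.002 -0.003 -0.011]
```

>>> {"name": "move_arm", "arguments": {
  "series": [
    [[0, 0.03, 0.2, 0, 0, 0], [0, 0, 0.2, 0, 0, 0], [0, 0, 0.13, 0, 0, 0], [0, 0, 0, 0, 0, 0], [0, 0, 0, 0, 0, 0], [0, 0, 0, 0, 0, 0], [0, 0, 0, 0, 0, 0], [0, 0, 0, 0, 0, 0]]
  ]
}}

```text
time: 11.45
position: [0.4352, 0.0298, 0.0553]
eef_rot: [-3.14, -0.004, 0.021]
ft_force: [-0.2, 0.3, 0.1]
grip_width: 0.643
```

>>> {"name": "move_arm", "arguments": {
  "series": [
    [[0, 0, 0, 0, 0, 0], [0, 0, 0, 0, 0, 0], [0, 0, 0, 0, 0, 0], [0, 0, 0, 0, 0, 0], [0, 0, 0, 0, 0, 0], [0, 0, 0, 0, 0, 0], [0, 0, 0, 0, 0, 0], [0, 0, 0, 0, 0, 0]]
  ],
  "fingers": 255
}}

```text
time: 12.45
position: [0.4351, 0.0298, 0.0556]
eef_rot: [-3.14, -0.004, 0.021]
ft_force: [0.7, -0.6, 2.6]
grip_width: 0.271
```

```bash
python3 go.py .488 .450 .15; python3 -c "
from h import *
shot(8)"
```

```text
pose [0.4351 0.0298 0.0556] [-3.14  -0.004  0.021] F [ 0.7 -0.6  2.6] total units [  1.555 -10.478  -2.337] turn units [-0.002 -0.005 -0.011]
[0.435  0.0298 0.0556] [-3.14  -0.004  0.021]
```

View pics/w8.png

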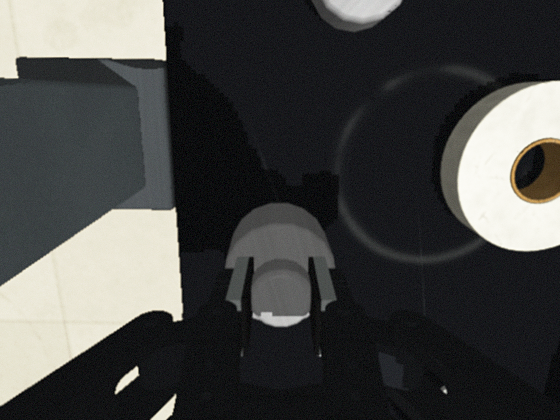

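w8: the knob is between the pads at (282,285) with its body beneath. Width 0.27 (about 23 mm) is close to 26 mm. Lift and check.

>>> {"name": "move_arm", "arguments": {
  "series": [
    [[0, 0, -0.2, 0, 0, 0], [0, 0, -0.3, 0, 0, 0], [0, 0, -0.4, 0, 0, 0], [0, 0, -0.5, 0, 0, 0], [0, 0, -0.5, 0, 0, 0], [0, 0, -0.3, 0, 0, 0], [0, 0, 0, 0, 0, 0], [0, 0, 0, 0, 0, 0]]
  ]
}}

```text
time: 13.5
position: [0.4335, 0.0297, 0.1492]
eef_rot: [-3.14, -0.003, 0.021]
ft_force: [-0.5, -0.3, -4.6]
grip_width: 0.268
```

```bash
python3 go.py .488 .450 .13
```

```text
pose [0.4335 0.0297 0.1492] [-3.14e+00 -3.00e-03  2.10e-02] F [-0.5 -0.3 -4.6] total units [  1.584 -10.476   0.501] turn units [-0.002 -0.004 -0.011]
```

Wrist load is −4.6 N (500 g held). Carry it to the large well.

>>> {"name": "move_arm", "arguments": {
  "series": [
    [[0.1, -0.3, 0, 0, 0, 0], [0.1, -0.5, 0, 0, 0, 0], [0.1, -0.7, 0, 0, 0, 0], [0.1, -0.8, 0, 0, 0, 0], [0.1, -0.8, 0, 0, 0, 0], [0.1, -0.8, 0, 0, 0, 0], [0.1, -0.8, 0, 0, 0, 0], [0.1, -0.8, 0, 0, 0, 0]]
  ]
}}

```text
time: 14.5
position: [0.4597, 0.2599, 0.1441]
eef_rot: [3.141, 0.005, 0.018]
ft_force: [-0.1, -0.3, -3.9]
grip_width: 0.272
```

>>> {"name": "move_arm", "arguments": {
  "series": [
    [[0.15, -0.8, 0, 0, 0, 0], [0.15, -0.8, 0, 0, 0, 0], [0.15, -0.8, 0, 0, 0, 0], [0.15, -0.7, 0, 0, 0, 0], [0.1, -0.5, 0, 0, 0, 0], [0, -0.3, 0, 0, 0, 0], [0, 0, 0, 0, 0, 0], [0, 0, 0, 0, 0, 0]]
  ]
}}

```text
time: 15.5
position: [0.4798, 0.4271, 0.136]
eef_rot: [3.136, 0.013, 0.022]
ft_force: [-0.4, 0.1, -4.6]
grip_width: 0.273
```

```bash
python3 go.py .488 .450 .10
```

```text
pose [0.4798 0.4271 0.136 ] [3.136 0.013 0.022] F [-0.4  0.1 -4.6] total units [ 0.23  -0.574  0.894] turn units [ 0.007  0.017 -0.01 ]
```

>>> {"name": "move_arm", "arguments": {
  "series": [
    [[0.1, -0.25, 0, 0.007, 0.017, -0.01], [0.1, -0.25, 0.1, 0, 0, 0], [0.03, -0.07, 0.2, 0, 0, 0], [0, 0, 0.3, 0, 0, 0], [0, 0, 0.2, 0, 0, 0], [0, 0, 0.1, 0, 0, 0], [0, 0, 0, 0, 0, 0], [0, 0, 0, 0, 0, 0]]
  ]
}}

```text
time: 16.5
position: [0.489, 0.4497, 0.0968]
eef_rot: [3.141, 0.0, 0.028]
ft_force: [-0.4, 0.9, -3.9]
grip_width: 0.271
```

```bash
python3 go.py .488 .450 .069; python3 -c "
from h import *
shot(9)"
```

```text
pose [0.489  0.4497 0.0968] [3.141 0.    0.028] F [-0.4  0.9 -3.9] total units [-0.024 -0.008  0.694] turn units [ 0.001  0.    -0.002]
[0.489  0.4497 0.0968] [3.141 0.    0.028]
```

View pics/w9.png

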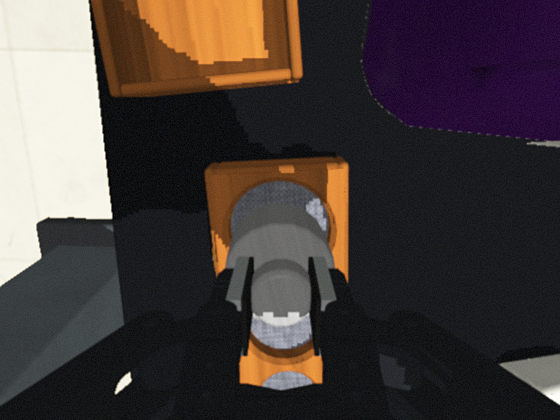

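w9: the weight (about 230–332 px wide) is centred over the large well (about 230–330). Lower it and release.

>>> {"name": "move_arm", "arguments": {
  "series": [
    [[-0.02, 0, 0.15, 0, 0, 0], [0, 0, 0.2, 0, 0, 0], [0, 0, 0.15, 0, 0, 0], [0, 0, 0.1, 0, 0, 0], [0, 0, 0.05, 0, 0, 0], [0, 0, 0, 0, 0, 0], [0, 0, 0, 0, 0, 0], [0, 0, 0, 0, 0, 0]]
  ]
}}

```text
time: 17.55
position: [0.4884, 0.4499, 0.0695]
eef_rot: [3.141, -0.0, 0.028]
ft_force: [0.4, 0.5, -4.6]
grip_width: 0.273
```

```bash
python3 go.py .488 .450 .068
```

```text
pose [0.4884 0.4499 0.0695] [ 3.141 -0.     0.028] F [ 0.4  0.5 -4.6] total units [-0.009 -0.002  0.037] turn units [ 0.    -0.001 -0.002]
```

>>> {"name": "move_arm", "arguments": {
  "series": [
    [[0, 0, 0.04, 0, 0, 0], [0, 0, 0, 0, 0, 0], [0, 0, 0, 0, 0, 0], [0, 0, 0, 0, 0, 0], [0, 0, 0, 0, 0, 0], [0, 0, 0, 0, 0, 0], [0, 0, 0, 0, 0, 0], [0, 0, 0, 0, 0, 0]]
  ]
}}

```text
time: 18.55
position: [0.4885, 0.45, 0.068]
eef_rot: [-3.141, -0.001, 0.028]
ft_force: [-1.0, 0.2, -4.7]
grip_width: 0.271
```

>>> {"name": "move_arm", "arguments": {
  "series": [
    [[0, 0, 0, 0, 0, 0], [0, 0, 0, 0, 0, 0], [0, 0, 0, 0, 0, 0], [0, 0, 0, 0, 0, 0], [0, 0, 0, 0, 0, 0], [0, 0, 0, 0, 0, 0], [0, 0, 0, 0, 0, 0], [0, 0, 0, 0, 0, 0]]
  ],
  "fingers": 90
}}

```text
time: 19.55
position: [0.4892, 0.4506, 0.069]
eef_rot: [-3.14, -0.002, 0.028]
ft_force: [1.1, -0.6, -0.1]
grip_width: 0.651
```

>>> {"name": "move_arm", "arguments": {
  "series": [
    [[0, 0, -0.2, 0, 0, 0], [0, 0, -0.3, 0, 0, 0], [0, 0, -0.4, 0, 0, 0], [0, 0, -0.5, 0, 0, 0], [0, 0, -0.5, 0, 0, 0], [0, 0, -0.4, 0, 0, 0], [0, 0, 0, 0, 0, 0], [0, 0, 0, 0, 0, 0]]
  ]
}}

```text
time: 20.55
position: [0.4895, 0.451, 0.1696]
eef_rot: [-3.138, -0.005, 0.028]
ft_force: [0.1, 0.6, 0.7]
grip_width: 0.647
```

```bash
python3 go.py .4645 .153 .13;python3 -c "
from h import *
shot(10)"
```

```text
pose [0.4895 0.451  0.1696] [-3.138 -0.005  0.028] F [0.1 0.6 0.7] total units [-0.843  7.432  0.959] turn units [-0.005 -0.007 -0.002]
[0.4896 0.451  0.1696] [-3.138 -0.005  0.028]
```

View pics/w10.png

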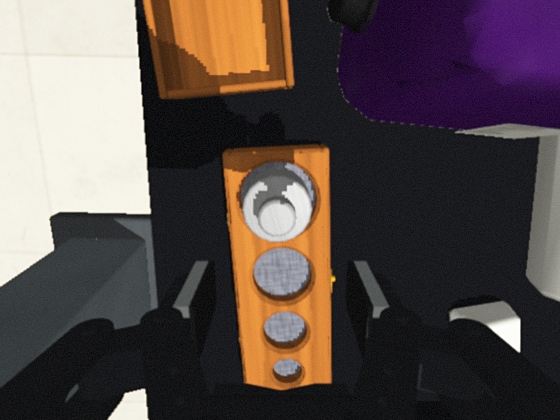

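w10: weight a stands upright in the large well at (277,205). Next is b.

>>> {"name": "move_arm", "arguments": {
  "series": [
    [[-0.1, 0.5, 0, 0, 0, 0], [-0.1, 0.9, 0, 0, 0, 0], [-0.1, 1.0, 0.1, 0, 0, 0], [-0.1, 1.0, 0.1, 0, 0, 0], [-0.1, 1.0, 0.2, 0, 0, 0], [-0.1, 1.0, 0.2, 0, 0, 0], [-0.1, 0.9, 0.1, 0, 0, 0], [-0.1, 0.7, 0.1, 0, 0, 0]]
  ]
}}

```text
time: 21.6
position: [0.4622, 0.1628, 0.1301]
eef_rot: [-3.141, 0.002, 0.032]
ft_force: [0.6, 0.3, 0.1]
grip_width: 0.644
```

```bash
python3 go.py .4645 .153 .0435
```

```text
pose [0.4622 0.1628 0.1301] [-3.141e+00  2.000e-03  3.200e-02] F [0.6 0.3 0.1] total units [0.053 0.247 2.166] turn units [-0.001  0.002  0.002]
```

>>> {"name": "move_arm", "arguments": {
  "series": [
    [[0.04, 0.15, 0.2, 0, 0, 0], [0, 0.03, 0.4, 0, 0, 0], [0, 0, 0.4, 0, 0, 0], [0, 0, 0.4, 0, 0, 0], [0, 0, 0.2, 0, 0, 0], [0, 0, 0.1, 0, 0, 0], [0, 0, 0, 0, 0, 0], [0, 0, 0, 0, 0, 0]]
  ]
}}

```text
time: 22.6
position: [0.4645, 0.1565, 0.0572]
eef_rot: [-3.141, 0.004, 0.03]
ft_force: [0.1, 0.8, -0.0]
grip_width: 0.643
```

```bash
python3 go.py .4645 .153 .0435
```

```text
pose [0.4645 0.1565 0.0572] [-3.141  0.004  0.03 ] F [ 0.1  0.8 -0. ] total units [-0.     0.088  0.343] turn units [-0.001  0.004 -0.   ]
```

>>> {"name": "move_arm", "arguments": {
  "series": [
    [[0, 0.09, 0.12, 0, 0.004, 0], [0, 0, 0.12, 0, 0, 0], [0, 0, 0.1, 0, 0, 0], [0, 0, 0, 0, 0, 0], [0, 0, 0, 0, 0, 0], [0, 0, 0, 0, 0, 0], [0, 0, 0, 0, 0, 0], [0, 0, 0, 0, 0, 0]]
  ]
}}

```text
time: 23.6
position: [0.4652, 0.1527, 0.0435]
eef_rot: [-3.141, -0.001, 0.03]
ft_force: [-0.1, 0.3, -0.4]
grip_width: 0.65
```

>>> {"name": "move_arm", "arguments": {
  "series": [
    [[0, 0, 0, 0, 0, 0], [0, 0, 0, 0, 0, 0], [0, 0, 0, 0, 0, 0], [0, 0, 0, 0, 0, 0], [0, 0, 0, 0, 0, 0], [0, 0, 0, 0, 0, 0], [0, 0, 0, 0, 0, 0], [0, 0, 0, 0, 0, 0]]
  ],
  "fingers": 255
}}

```text
time: 24.6
position: [0.4652, 0.1527, 0.0438]
eef_rot: [-3.141, -0.002, 0.03]
ft_force: [-0.8, 0.0, 2.5]
grip_width: 0.212
```

>>> {"name": "move_arm", "arguments": {
  "series": [
    [[0, 0, -0.2, 0, 0, 0], [0, 0, -0.3, 0, 0, 0], [0, 0, -0.4, 0, 0, 0], [0, 0, -0.5, 0, 0, 0], [0, 0, -0.4, 0, 0, 0], [0, 0, -0.2, 0, 0, 0], [0, 0, 0, 0, 0, 0], [0, 0, 0, 0, 0, 0]]
  ]
}}

```text
time: 25.6
position: [0.4647, 0.1526, 0.1295]
eef_rot: [-3.14, -0.002, 0.03]
ft_force: [0.0, -0.4, -2.9]
grip_width: 0.209
```

```bash
python3 go.py .4927 .386 .12
```

```text
pose [0.4647 0.1526 0.1295] [-3.14e+00 -2.00e-03  3.00e-02] F [ 0.  -0.4 -2.9] total units [ 0.871 -5.812  0.246] turn units [-0.001 -0.003 -0.   ]
```

>>> {"name": "move_arm", "arguments": {
  "series": [
    [[0.1, -0.4, 0, 0, 0, 0], [0.12, -0.7, 0, 0, 0, 0], [0.12, -0.9, 0, 0, 0, 0], [0.12, -0.9, 0, 0, 0, 0], [0.12, -0.9, 0, 0, 0, 0], [0.12, -0.8, 0, 0, 0, 0], [0.12, -0.7, 0, 0, 0, 0], [0.05, -0.3, 0, 0, 0, 0]]
  ]
}}

```text
time: 26.6
position: [0.4918, 0.3895, 0.1246]
eef_rot: [3.141, 0.003, 0.029]
ft_force: [-0.1, -0.5, -2.6]
grip_width: 0.207
```

```bash
python3 go.py .4927 .386 .08
```

```text
pose [0.4918 0.3895 0.1246] [3.141e+00 3.000e-03 2.900e-02] F [-0.1 -0.5 -2.6] total units [0.024 0.086 1.114] turn units [ 0.001  0.004 -0.002]
```

>>> {"name": "move_arm", "arguments": {
  "series": [
    [[0.02, 0.1, 0, 0, 0.004, 0], [0, 0.03, 0.2, 0, 0, 0], [0, 0, 0.3, 0, 0, 0], [0, 0, 0.3, 0, 0, 0], [0, 0, 0.2, 0, 0, 0], [0, 0, 0.05, 0, 0, 0], [0, 0, 0, 0, 0, 0], [0, 0, 0, 0, 0, 0]]
  ]
}}

```text
time: 27.6
position: [0.4917, 0.3819, 0.078]
eef_rot: [3.138, 0.003, 0.027]
ft_force: [-0.1, 0.7, -1.6]
grip_width: 0.214
```

```bash
python3 go.py .4927 .386 .0562; python3 -c "
from h import *
shot(11)"
```

```text
pose [0.4917 0.3819 0.078 ] [3.138e+00 3.000e-03 2.700e-02] F [-0.1  0.7 -1.6] total units [ 0.029 -0.103  0.544] turn units [ 0.004  0.004 -0.003]
[0.4917 0.3819 0.078 ] [3.139e+00 3.000e-03 2.800e-02]
```

View pics/w11.png

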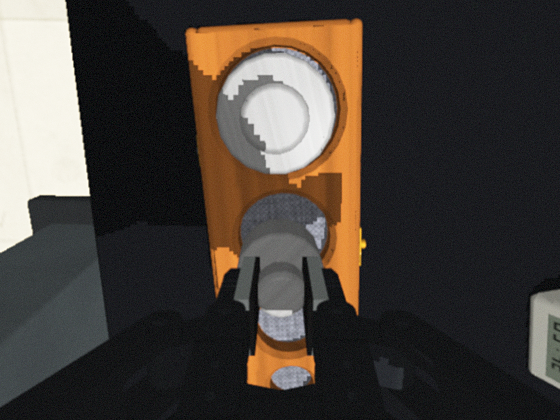

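w11: b is centred sideways over the second well (282 vs 284 px) and needs +4 mm in y. Weight a is seated flat at (277,112).

>>> {"name": "move_arm", "arguments": {
  "series": [
    [[0.03, -0.1, 0, 0.004, 0.004, 0], [0, 0, 0.1, 0, 0, 0], [0, 0, 0.15, 0, 0, 0], [0, 0, 0.15, 0, 0, 0], [0, 0, 0.1, 0, 0, 0], [0, 0, 0, 0, 0, 0], [0, 0, 0, 0, 0, 0], [0, 0, 0, 0, 0, 0]]
  ]
}}

```text
time: 28.65
position: [0.493, 0.3865, 0.0569]
eef_rot: [-3.141, -0.001, 0.028]
ft_force: [0.6, 0.6, -1.7]
grip_width: 0.21
```

```bash
python3 go.py .4927 .386 .0560
```

```text
pose [0.493  0.3865 0.0569] [-3.141e+00 -1.000e-03  2.800e-02] F [ 0.6  0.6 -1.7] total units [-0.009  0.012  0.023] turn units [-0.001 -0.001 -0.003]
```

>>> {"name": "move_arm", "arguments": {
  "series": [
    [[0, 0, 0.02, 0, 0, 0], [0, 0, 0, 0, 0, 0], [0, 0, 0, 0, 0, 0], [0, 0, 0, 0, 0, 0], [0, 0, 0, 0, 0, 0], [0, 0, 0, 0, 0, 0], [0, 0, 0, 0, 0, 0], [0, 0, 0, 0, 0, 0]]
  ],
  "fingers": 110
}}

```text
time: 29.65
position: [0.4935, 0.3868, 0.0568]
eef_rot: [-3.14, -0.002, 0.028]
ft_force: [-0.1, -0.5, -0.5]
grip_width: 0.569
```

>>> {"name": "move_arm", "arguments": {
  "series": [
    [[0, 0, -0.2, 0, 0, 0], [0, 0, -0.3, 0, 0, 0], [0, 0, -0.4, 0, 0, 0], [0, 0, -0.5, 0, 0, 0], [0, 0.2, -0.5, 0, 0, 0], [0, 0.5, -0.4, 0, 0, 0], [-0.05, 0.8, -0.1, 0, 0, 0], [-0.05, 1.0, 0, 0, 0, 0]]
  ]
}}

```text
time: 30.65
position: [0.4927, 0.2835, 0.1622]
eef_rot: [-3.138, -0.006, 0.031]
ft_force: [0.9, 0.1, -1.0]
grip_width: 0.569
```

>>> {"name": "move_arm", "arguments": {
  "series": [
    [[-0.05, 1.0, 0, 0, 0, 0], [-0.05, 1.0, 0, 0, 0, 0], [-0.05, 1.0, 0, 0, 0, 0], [-0.05, 1.0, 0, 0, 0, 0], [-0.05, 1.0, 0, 0, 0, 0], [-0.05, 1.0, 0, 0, 0, 0], [-0.05, 1.0, 0, 0, 0, 0], [-0.05, 1.0, 0, 0, 0, 0]]
  ]
}}

```text
time: 31.65
position: [0.4803, -0.0553, 0.1668]
eef_rot: [-3.139, -0.009, 0.028]
ft_force: [0.9, 0.1, 0.5]
grip_width: 0.563
```

```bash
python3 go.py .461 -.354 .15
```

```text
pose [ 0.4803 -0.0553  0.1668] [-3.139 -0.009  0.028] F [0.9 0.1 0.5] total units [-0.694  7.451  0.397] turn units [-0.003 -0.011 -0.003]
```

>>> {"name": "move_arm", "arguments": {
  "series": [
    [[-0.1, 1.0, 0, -0.003, -0.011, 0], [-0.1, 1.0, 0, 0, 0, 0], [-0.1, 1.0, 0, 0, 0, 0], [-0.1, 1.0, 0.1, 0, 0, 0], [-0.1, 1.0, 0.1, 0, 0, 0], [-0.1, 0.8, 0.1, 0, 0, 0], [-0.1, 0.6, 0.1, 0, 0, 0], [0, 0.2, 0, 0, 0, 0]]
  ]
}}

```text
time: 32.65
position: [0.4483, -0.3357, 0.1559]
eef_rot: [3.14, -0.001, 0.02]
ft_force: [0.4, 1.2, 0.2]
grip_width: 0.564
```

```bash
python3 go.py .461 -.354 .0415
```

```text
pose [ 0.4483 -0.3357  0.1559] [ 3.14e+00 -1.00e-03  2.00e-02] F [0.4 1.2 0.2] total units [0.305 0.457 2.863] turn units [ 0.002 -0.002 -0.012]
```

>>> {"name": "move_arm", "arguments": {
  "series": [
    [[0.15, 0.25, 0, 0, 0, 0], [0.12, 0.15, 0.2, 0, 0, 0], [0.02, 0.02, 0.4, 0, 0, 0], [0, 0, 0.5, 0, 0, 0], [0, 0, 0.5, 0, 0, 0], [0, 0, 0.4, 0, 0, 0], [0, 0, 0.2, 0, 0, 0], [0, 0, 0, 0, 0, 0]]
  ]
}}

```text
time: 33.65
position: [0.4605, -0.3498, 0.0618]
eef_rot: [-3.141, 0.001, 0.023]
ft_force: [-0.2, -0.2, 0.5]
grip_width: 0.569
```

```bash
python3 go.py .461 -.354 .0415
```

```text
pose [ 0.4605 -0.3498  0.0618] [-3.141e+00  1.000e-03  2.300e-02] F [-0.2 -0.2  0.5] total units [0.01  0.105 0.507] turn units [-0.     0.001 -0.008]
```

>>> {"name": "move_arm", "arguments": {
  "series": [
    [[0.01, 0.1, 0.1, 0, 0, 0], [0, 0, 0.15, 0, 0, 0], [0, 0, 0.15, 0, 0, 0], [0, 0, 0.1, 0, 0, 0], [0, 0, 0, 0, 0, 0], [0, 0, 0, 0, 0, 0], [0, 0, 0, 0, 0, 0], [0, 0, 0, 0, 0, 0]]
  ]
}}

```text
time: 34.65
position: [0.4619, -0.3549, 0.0421]
eef_rot: [3.14, -0.001, 0.023]
ft_force: [0.1, -0.7, -0.8]
grip_width: 0.568
```

>>> {"name": "move_arm", "arguments": {
  "series": [
    [[0, 0, 0, 0, 0, 0], [0, 0, 0, 0, 0, 0], [0, 0, 0, 0, 0, 0], [0, 0, 0, 0, 0, 0], [0, 0, 0, 0, 0, 0], [0, 0, 0, 0, 0, 0], [0, 0, 0, 0, 0, 0], [0, 0, 0, 0, 0, 0]]
  ],
  "fingers": 255
}}

```text
time: 35.65
position: [0.462, -0.355, 0.0423]
eef_rot: [3.14, -0.002, 0.023]
ft_force: [0.1, 0.9, 1.5]
grip_width: 0.15
```

>>> {"name": "move_arm", "arguments": {
  "series": [
    [[0, 0, -0.2, 0, 0, 0], [0, 0, -0.3, 0, 0, 0], [0, 0, -0.4, 0, 0, 0], [0, 0, -0.5, 0, 0, 0], [0, 0, -0.5, 0, 0, 0], [0, 0, -0.4, 0, 0, 0], [0, -0.2, -0.2, 0, 0, 0], [0, -0.4, 0, 0, 0, 0]]
  ]
}}

```text
time: 36.65
position: [0.4616, -0.3306, 0.1508]
eef_rot: [3.138, -0.004, 0.022]
ft_force: [0.8, 0.8, -1.3]
grip_width: 0.153
```

```bash
python3 go.py .4968 .333 .13
```

```text
pose [ 0.4616 -0.3306  0.1508] [ 3.138 -0.004  0.022] F [ 0.8  0.8 -1.3] total units [  1.243 -16.567   0.462] turn units [ 0.005 -0.005 -0.01 ]
```

c is held (width 0.15, −1.3 N).

>>> {"name": "move_arm", "arguments": {
  "series": [
    [[0.07, -0.6, 0, 0, 0, 0], [0.07, -0.8, 0, 0, 0, 0], [0.07, -1.0, 0, 0, 0, 0], [0.07, -1.0, 0, 0, 0, 0], [0.07, -1.0, 0, 0, 0, 0], [0.07, -1.0, 0, 0, 0, 0], [0.07, -1.0, 0, 0, 0, 0], [0.07, -1.0, 0, 0, 0, 0]]
  ]
}}

```text
time: 37.65
position: [0.4707, -0.0179, 0.1455]
eef_rot: [-3.141, 0.005, 0.021]
ft_force: [0.8, -0.2, -1.5]
grip_width: 0.148
```

>>> {"name": "move_arm", "arguments": {
  "series": [
    [[0.1, -1.0, 0, 0, 0, 0], [0.1, -1.0, 0, 0, 0, 0], [0.1, -1.0, 0, 0, 0, 0], [0.1, -1.0, 0, 0, 0, 0], [0.1, -1.0, 0, 0, 0, 0], [0.1, -1.0, 0, 0, 0, 0], [0.1, -0.9, 0, 0, 0, 0], [0.1, -0.6, 0, 0, 0, 0]]
  ]
}}

```text
time: 38.65
position: [0.4839, 0.2979, 0.14]
eef_rot: [3.14, 0.016, 0.026]
ft_force: [0.0, -0.3, -1.0]
grip_width: 0.153
```

```bash
python3 go.py .4968 .333 .08
```

```text
pose [0.4839 0.2979 0.14  ] [3.14  0.016 0.026] F [ 0.  -0.3 -1. ] total units [ 0.369 -0.871  1.492] turn units [ 0.002  0.021 -0.005]
```

>>> {"name": "move_arm", "arguments": {
  "series": [
    [[0.15, -0.35, 0, 0, 0.021, 0], [0.12, -0.25, 0.1, 0, 0, 0], [0.08, -0.15, 0.3, 0, 0, 0], [0, 0, 0.35, 0, 0, 0], [0, 0, 0.35, 0, 0, 0], [0, 0, 0.25, 0, 0, 0], [0, 0, 0.1, 0, 0, 0], [0, 0, 0, 0, 0, 0]]
  ]
}}

```text
time: 39.65
position: [0.4946, 0.3276, 0.075]
eef_rot: [3.137, 0.003, 0.026]
ft_force: [0.8, -0.2, -0.7]
grip_width: 0.147
```

```bash
python3 go.py .4968 .333 .0547
```

```text
pose [0.4946 0.3276 0.075 ] [3.137e+00 3.000e-03 2.600e-02] F [ 0.8 -0.2 -0.7] total units [ 0.06  -0.135  0.506] turn units [ 0.006  0.004 -0.005]
```

>>> {"name": "move_arm", "arguments": {
  "series": [
    [[0.06, -0.13, 0, 0.006, 0.004, 0], [0, 0, 0, 0, 0, 0], [0, 0, 0.1, 0, 0, 0], [0, 0, 0.15, 0, 0, 0], [0, 0, 0.12, 0, 0, 0], [0, 0, 0.08, 0, 0, 0], [0, 0, 0, 0, 0, 0], [0, 0, 0, 0, 0, 0]]
  ]
}}

```text
time: 40.65
position: [0.4976, 0.3337, 0.0566]
eef_rot: [-3.141, -0.001, 0.026]
ft_force: [0.9, -0.2, -1.0]
grip_width: 0.151
```

```bash
python3 go.py .4968 .333 .0545
```

```text
pose [0.4976 0.3337 0.0566] [-3.141e+00 -1.000e-03  2.600e-02] F [ 0.9 -0.2 -1. ] total units [-0.019  0.016  0.052] turn units [-0.001 -0.002 -0.005]
```

>>> {"name": "move_arm", "arguments": {
  "series": [
    [[-0.02, 0.01, 0.05, 0, 0, 0], [0, 0, 0, 0, 0, 0], [0, 0, 0, 0, 0, 0], [0, 0, 0, 0, 0, 0], [0, 0, 0, 0, 0, 0], [0, 0, 0, 0, 0, 0], [0, 0, 0, 0, 0, 0], [0, 0, 0, 0, 0, 0]]
  ]
}}

```text
time: 41.65
position: [0.4969, 0.3334, 0.0549]
eef_rot: [-3.14, -0.002, 0.026]
ft_force: [-0.0, -0.0, -0.1]
grip_width: 0.148
```

>>> {"name": "move_arm", "arguments": {
  "series": [
    [[0, 0, 0, 0, 0, 0], [0, 0, 0, 0, 0, 0], [0, 0, 0, 0, 0, 0], [0, 0, 0, 0, 0, 0], [0, 0, 0, 0, 0, 0], [0, 0, 0, 0, 0, 0], [0, 0, 0, 0, 0, 0], [0, 0, 0, 0, 0, 0]]
  ],
  "fingers": 145
}}

```text
time: 42.65
position: [0.4971, 0.3334, 0.055]
eef_rot: [-3.14, -0.002, 0.026]
ft_force: [-0.4, 0.2, -0.0]
grip_width: 0.433
```

>>> {"name": "move_arm", "arguments": {
  "series": [
    [[0, 0, -0.2, 0, 0, 0], [0, 0, -0.3, 0, 0, 0], [0, 0, -0.4, 0, 0, 0], [0, 0, -0.5, 0, 0, 0], [0, 0, -0.5, 0, 0, 0], [0, 0.3, -0.4, 0, 0, 0], [0, 0.7, -0.1, 0, 0, 0], [0, 1.0, 0, 0, 0, 0]]
  ]
}}

```text
time: 43.65
position: [0.4999, 0.2526, 0.1608]
eef_rot: [-3.138, -0.007, 0.03]
ft_force: [0.5, -0.4, -0.6]
grip_width: 0.427
```

```bash
python3 go.py .472 -.091 .15
```

```text
pose [0.4999 0.2526 0.1608] [-3.138 -0.007  0.03 ] F [ 0.5 -0.4 -0.6] total units [-0.955  8.566  0.232] turn units [-0.005 -0.009 -0.   ]
```

>>> {"name": "move_arm", "arguments": {
  "series": [
    [[-0.12, 1.0, 0, -0.005, -0.009, 0], [-0.12, 1.0, 0, 0, 0, 0], [-0.12, 1.0, 0, 0, 0, 0], [-0.12, 1.0, 0, 0, 0, 0], [-0.12, 1.0, 0, 0, 0, 0], [-0.12, 1.0, 0, 0, 0, 0], [-0.12, 0.9, 0, 0, 0, 0], [-0.1, 0.7, 0, 0, 0, 0]]
  ]
}}

```text
time: 44.65
position: [0.4679, -0.0671, 0.1669]
eef_rot: [3.141, -0.005, 0.029]
ft_force: [0.7, 0.1, 0.6]
grip_width: 0.428
```

```bash
python3 go.py .472 -.091 .08
```

```text
pose [ 0.4679 -0.0671  0.1669] [ 3.141 -0.005  0.029] F [0.7 0.1 0.6] total units [0.076 0.599 2.174] turn units [ 0.001 -0.006 -0.002]
```

>>> {"name": "move_arm", "arguments": {
  "series": [
    [[0.06, 0.3, 0, 0, -0.006, 0], [0.02, 0.2, 0.2, 0, 0, 0], [0, 0.03, 0.4, 0, 0, 0], [0, 0, 0.5, 0, 0, 0], [0, 0, 0.4, 0, 0, 0], [0, 0, 0.3, 0, 0, 0], [0, 0, 0.1, 0, 0, 0], [0, 0, 0, 0, 0, 0]]
  ],
  "fingers": 165
}}

```text
time: 45.65
position: [0.4719, -0.0892, 0.0886]
eef_rot: [3.141, -0.001, 0.029]
ft_force: [0.8, 0.4, 1.5]
grip_width: 0.352
```

```bash
python3 go.py .472 -.091 .0435;python3 -c "
from h import *
shot(12)"
```

```text
pose [ 0.4719 -0.0892  0.0886] [ 3.141e+00 -1.000e-03  2.900e-02] F [0.8 0.4 1.5] total units [1.000e-03 4.500e-02 1.127e+00] turn units [ 0.001 -0.001 -0.002]
[ 0.4719 -0.0892  0.0888] [ 3.141e+00 -1.000e-03  2.900e-02]
```

View pics/w12.png

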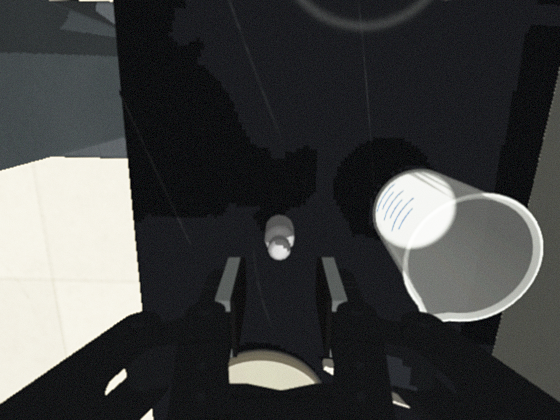

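w12: d's knob at (280,248) is midway between the jaws (238…325). The beaker's foot starts at about (374,212), so I check the clearance.

```bash
python3 -c "
from h import *
print(plane('wrist',(374,212),0.),plane('wrist',(404,250),.072))"
```

```text
[ 0.52919726 -0.08111964  0.        ] [ 0.52343452 -0.07487873  0.072     ]
```

>>> {"name": "move_arm", "arguments": {
  "series": [
    [[0, 0.04, 0.1, 0, 0, 0], [0, 0, 0.2, 0, 0, 0], [0, 0, 0.2, 0, 0, 0], [0, 0, 0.15, 0, 0, 0], [0, 0, 0, 0, 0, 0], [0, 0, 0, 0, 0, 0], [0, 0, 0, 0, 0, 0], [0, 0, 0, 0, 0, 0]]
  ]
}}

```text
time: 46.7
position: [0.4728, -0.0912, 0.0619]
eef_rot: [3.14, -0.003, 0.028]
ft_force: [0.3, -0.1, -0.3]
grip_width: 0.356
```

```bash
python3 go.py .472 -.091 .0435
```

```text
pose [ 0.4728 -0.0912  0.0619] [ 3.14e+00 -3.00e-03  2.80e-02] F [ 0.3 -0.1 -0.3] total units [-0.02  -0.006  0.46 ] turn units [ 0.002 -0.004 -0.002]
```

>>> {"name": "move_arm", "arguments": {
  "series": [
    [[-0.02, 0, 0.12, 0, 0, 0], [0, 0, 0.15, 0, 0, 0], [0, 0, 0.12, 0, 0, 0], [0, 0, 0.07, 0, 0, 0], [0, 0, 0, 0, 0, 0], [0, 0, 0, 0, 0, 0], [0, 0, 0, 0, 0, 0], [0, 0, 0, 0, 0, 0]]
  ]
}}

```text
time: 47.7
position: [0.4721, -0.0912, 0.0423]
eef_rot: [3.14, -0.003, 0.028]
ft_force: [0.5, 0.0, -0.3]
grip_width: 0.355
```

>>> {"name": "move_arm", "arguments": {
  "series": [
    [[0, 0, 0, 0, 0, 0], [0, 0, 0, 0, 0, 0], [0, 0, 0, 0, 0, 0], [0, 0, 0, 0, 0, 0], [0, 0, 0, 0, 0, 0], [0, 0, 0, 0, 0, 0], [0, 0, 0, 0, 0, 0], [0, 0, 0, 0, 0, 0]]
  ],
  "fingers": 255
}}

```text
time: 48.7
position: [0.4721, -0.0913, 0.0425]
eef_rot: [3.14, -0.003, 0.028]
ft_force: [-0.8, 0.1, 1.7]
grip_width: 0.095
```

>>> {"name": "move_arm", "arguments": {
  "series": [
    [[0, 0, -0.2, 0, 0, 0], [0, 0, -0.3, 0, 0, 0], [0, 0, -0.4, 0, 0, 0], [0, 0, -0.5, 0, 0, 0], [0, 0, -0.5, 0, 0, 0], [0, 0, -0.4, 0, 0, 0], [0, -0.2, -0.1, 0, 0, 0], [0, -0.5, 0, 0, 0, 0]]
  ]
}}

```text
time: 49.7
position: [0.4714, -0.0629, 0.1463]
eef_rot: [3.139, -0.007, 0.026]
ft_force: [0.5, 0.8, -2.0]
grip_width: 0.096
```

```bash
python3 go.py .500 .2905 .13
```

```text
pose [ 0.4714 -0.0629  0.1463] [ 3.139 -0.007  0.026] F [ 0.5  0.8 -2. ] total units [ 0.947 -8.815  0.392] turn units [ 0.003 -0.009 -0.004]
```

>>> {"name": "move_arm", "arguments": {
  "series": [
    [[0.12, -0.9, 0, 0.003, -0.009, 0], [0.12, -1.0, 0, 0, 0, 0], [0.12, -1.0, 0, 0, 0, 0], [0.12, -1.0, 0, 0, 0, 0], [0.12, -1.0, 0, 0, 0, 0], [0.12, -1.0, 0, 0, 0, 0], [0.12, -0.9, 0, 0, 0, 0], [0.12, -0.9, 0, 0, 0, 0]]
  ]
}}

```text
time: 50.7
position: [0.4986, 0.2581, 0.1457]
eef_rot: [3.141, 0.003, 0.025]
ft_force: [0.6, 0.1, -0.6]
grip_width: 0.093
```

>>> {"name": "move_arm", "arguments": {
  "series": [
    [[0, -0.5, 0, 0, 0, 0], [0, -0.2, 0.1, 0, 0, 0], [0, 0, 0.2, 0, 0, 0], [0, 0, 0.3, 0, 0, 0], [0, 0, 0.3, 0, 0, 0], [0, 0, 0.1, 0, 0, 0], [0, 0, 0, 0, 0, 0], [0, 0, 0, 0, 0, 0]]
  ]
}}

```text
time: 51.7
position: [0.4959, 0.2856, 0.1015]
eef_rot: [3.139, 0.006, 0.025]
ft_force: [-0.1, -0.1, 0.1]
grip_width: 0.093
```

```bash
python3 go.py .500 .2905 .075
```

```text
pose [0.4959 0.2856 0.1015] [3.139 0.006 0.025] F [-0.1 -0.1  0.1] total units [ 0.111 -0.123  0.662] turn units [ 0.003  0.007 -0.007]
```

>>> {"name": "move_arm", "arguments": {
  "series": [
    [[0.1, -0.12, 0, 0.003, 0.007, 0], [0, 0, 0.1, 0, 0, 0], [0, 0, 0.15, 0, 0, 0], [0, 0, 0.2, 0, 0, 0], [0, 0, 0.15, 0, 0, 0], [0, 0, 0, 0, 0, 0], [0, 0, 0, 0, 0, 0], [0, 0, 0, 0, 0, 0]]
  ]
}}

```text
time: 52.7
position: [0.5003, 0.291, 0.0762]
eef_rot: [-3.141, -0.001, 0.025]
ft_force: [-0.3, 0.2, -1.2]
grip_width: 0.096
```

```bash
python3 go.py .500 .2905 .0548;python3 -c "
from h import *
shot(13)"
```

```text
pose [0.5003 0.291  0.0762] [-3.141e+00 -1.000e-03  2.500e-02] F [-0.3  0.2 -1.2] total units [-0.008  0.014  0.535] turn units [-0.001 -0.001 -0.006]
[0.5003 0.2911 0.0763] [-3.141e+00 -1.000e-03  2.500e-02]
```

View pics/w13.png

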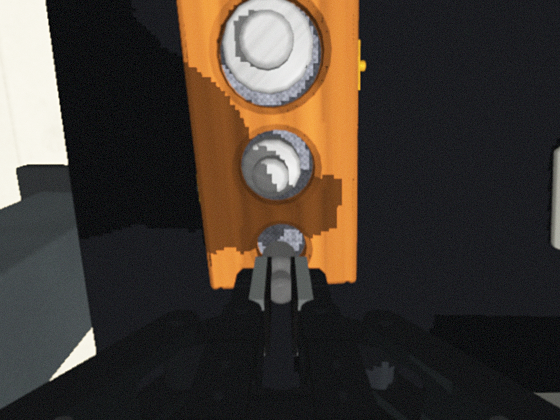

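w13: b (267,45) and c (272,168) are seated, and d is over the smallest well (281,240), centred. Lower, release, back off.

>>> {"name": "move_arm", "arguments": {
  "series": [
    [[0, 0, 0.1, 0, 0, 0], [0, 0, 0.15, 0, 0, 0], [0, 0, 0.13, 0, 0, 0], [0, 0, 0.1, 0, 0, 0], [0, 0, 0.03, 0, 0, 0], [0, 0, 0, 0, 0, 0], [0, 0, 0, 0, 0, 0], [0, 0, 0, 0, 0, 0]]
  ]
}}

```text
time: 53.75
position: [0.5005, 0.2912, 0.0547]
eef_rot: [-3.141, -0.001, 0.025]
ft_force: [0.3, 0.2, -0.6]
grip_width: 0.094
```

```bash
python3 go.py .500 .2905 .0546
```

```text
pose [0.5005 0.2912 0.0547] [-3.141e+00 -1.000e-03  2.500e-02] F [ 0.3  0.2 -0.6] total units [-0.013  0.018  0.002] turn units [-0.001 -0.002 -0.006]
```

>>> {"name": "move_arm", "arguments": {
  "series": [
    [[0, 0, 0, 0, 0, 0], [0, 0, 0, 0, 0, 0], [0, 0, 0, 0, 0, 0], [0, 0, 0, 0, 0, 0], [0, 0, 0, 0, 0, 0], [0, 0, 0, 0, 0, 0], [0, 0, 0, 0, 0, 0], [0, 0, 0, 0, 0, 0]]
  ],
  "fingers": 145
}}

```text
time: 54.75
position: [0.5006, 0.2913, 0.0548]
eef_rot: [-3.141, -0.002, 0.025]
ft_force: [1.1, -0.7, 0.1]
grip_width: 0.429
```

>>> {"name": "move_arm", "arguments": {
  "series": [
    [[0, 0, -0.2, 0, 0, 0], [0, 0, -0.3, 0, 0, 0], [0, 0, -0.5, 0, 0, 0], [0, 0, -0.7, 0, 0, 0], [0, 0, -0.8, 0, 0, 0], [0, 0, -0.8, 0, 0, 0], [0, 0, -0.5, 0, 0, 0], [0, 0, 0, 0, 0, 0]]
  ]
}}

```text
time: 55.75
position: [0.5006, 0.2913, 0.2177]
eef_rot: [-3.139, -0.005, 0.025]
ft_force: [0.4, 0.3, 0.3]
grip_width: 0.431
```

```bash
python3 -c "
from h import *
shot(14)
print(readout.observe()['ft_force'])
t=cv2.cvtColor(vision.read_camera('top'),cv2.COLOR_RGB2BGR)
w=cv2.imread('pics/w14.png')
m=np.zeros((600,560,3),np.uint8);m[:420]=w;m[420:600]=cv2.resize(t[190:290,100:410],(560,180));cv2.imwrite('pics/fin.png',m)"
```

```text
[0.5002 0.291  0.2168] [-3.14  -0.004  0.025]
[ 0.66168883 -0.48557675 -0.09272018]
```

View pics/fin.png

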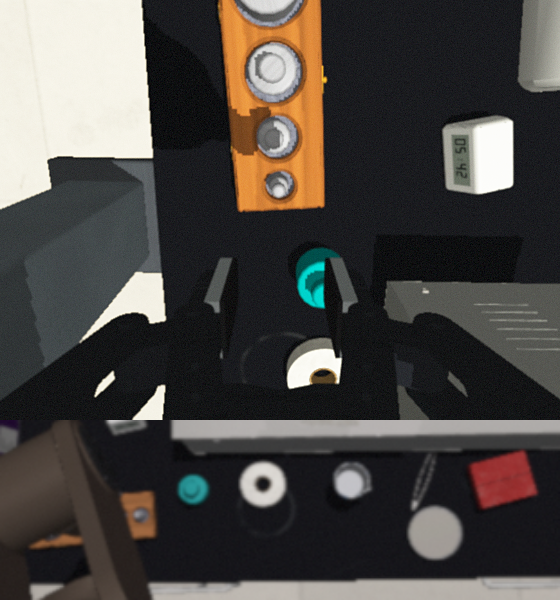

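The final view shows all four weights upright in their wells, with b at (272,68), c (277,137) and d (280,185). The dish, tape, beaker and carton look unmoved in the top view, and the gripper is clear. Handing in.

```bash
python3 -c "
from bench import arm
print(arm.sign_off())"
```

```text
the job is handed in; nothing more can be done
None
```

All four steel weights are back in the block, placed largest to smallest (a, b, c, d). I lifted each by its knob, set it down at well-floor height and released it. The job was handed in at about 56 s of the 141 s allowed.

- **Final pictures:** All four weights stand upright in their matching wells; a's well is only partly in the last view, but two earlier views show a upright and flat in it. The dish, tape, beaker and carton look unmoved in the top view. I judged both by eye and did not re-measure positions or seated heights.
- **Forces:** The readings shown between moves stayed under 5 N, and the gripper was clear of everything at hand-in.
- **Disagreements:** The two-view height of b came out at 35 mm instead of 41 mm because of one poor circle fit; its other two views agreed with each other on its position. The gripper's width reading ran about 3 mm under each knob's stated diameter. Neither caused a problem.

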